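# Nudge the nest plate onto its locating pins

## Task

The aluminium nest plate has been laid crooked on the dark locating base and is riding up on the two brass pins. Without picking it up, push its edges with the fingertips until both small holes drop over the two pins and the plate lies flat and fully home on the base, then move clear. Leave the torch heads, the pink dish and the amber screwdriver beside it alone.

Things in the scene. Friction and masses are not known exactly. Their poses are not given: they have to be found in the camera images.
- base: dark steel block fixed to the bench, 84 mm along its x, 124 mm along its y, 20 mm high. Origin: centre of its underside, on the bench. Its x points roughly away from the robot, its y to the robot's left. On its top, two brass pins at x = +12, y = +50 and -50 mm: 10 mm thick, 7 mm proud, the top 2 mm tapering to 6 mm
- plate: loose aluminium plate, 100 (its x) x 144 (its y) x 8 mm, 0.25 to 0.5 kg. Origin: centre of its underside. Starts with its -x part on the base's near top edge and its +x end tilted up about 8 degrees on the pins, shifted 13 to 25 mm to the base's -x and up to 12 mm in y, turned up to 0.12 rad. Red dot at its +x +y corner; two 32 mm nests at x = -18, y = +21 and -21 mm
- pin_left (a point): foot of the brass pin at the base's +y end, on the base's top face (20 mm above the bench)
- pin_right (a point): foot of the brass pin at the base's -y end, on the base's top face
- hole_left (a point): centre of the plate's 13 mm locating hole at its x = +12, y = +50 mm, on its underside; belongs over pin_left. The plate is smooth and slides easily (friction about 0.35)
- hole_right (a point): centre of the plate's 13 mm locating hole at its x = +12, y = -50 mm, on its underside; belongs over pin_right
- seat (a point): centre of the base's top face, 20 mm above the bench, axes as the base's. The seated plate has its origin here and its axes along these, and overhangs the base by 8 mm in x and 10 mm in y on every side, so that fingertips can reach below its edges. At the start the plate's low -x edge overhangs with its underside about 15 mm above the bench
- head_a: black torch head, an open cup 41 mm in diameter, 50 mm tall, standing at the base's +y side; leave it. Origin: centre of its underside
- head_b: black torch head, 41 mm in diameter, 50 mm tall, standing at the base's -y side; leave it. Origin: centre of its underside
- dish: pink screw dish, 44 mm in diameter, 18 mm tall, at the base's -y side; leave it. Origin: centre of its underside
- driver: amber-handled screwdriver, 154 mm long along its y, 21 mm thick, lying farther out at the base's +y side; leave it. Origin: centre of its underside

How it is judged (in metres and radians):
At the end, for the whole second after the job is handed in: the plate rests flat on the base (underside within 1.5 mm of the base's top, tilt under 0.02 rad), each locating hole within 3.5 mm of the foot of its own pin, at rest (z of plate in the frame of seat below 0.0015 m and angle between plate's own z axis and vertical below 0.02 rad and distance between hole_left and pin_left below 0.0035 m and distance between hole_right and pin_right below 0.0035 m and linear speed of plate below 0.01 m/s); the robot touches nothing.
It fails at once if the plate is lifted: the centre of its underside more than 11 mm above the base's top (the pins are 7 mm high) (z of plate in the frame of seat above 0.011 m).
It fails at once if the plate is tipped up by more than 0.35 rad (angle between plate's own z axis and vertical above 0.35 rad).
It fails at once if a torch head, the pink dish or the amber screwdriver is moved by more than 10 mm (distance of any of head_a, head_b, dish, driver from where it was at the start of the episode above 0.01 m).
It also fails if it takes over 64 s, if anything falls off the work surface, if the arm or the gripper's body presses on something with over 40 N, if the wrist force passes 120 N, or if a joint passes its speed limit or range.

## Robot

A 7-joint arm with a two-finger parallel gripper is mounted at the origin on a cart in front of the work surface, level with it; the furniture and walls round the work are solid. World frame = base frame: x ahead of the robot, y to its left, z up, the work surface at z = 0. Lengths are in mm, angles in rad, forces in N, time in s.
With the tool pointing down it reaches from about 400 to 925 mm from the base axis. Payload 4.1 kg.
Tool frame: the origin (TCP) lies midway between the tips of the shut fingers; the grasp point (between the pads) lies 19 mm behind it (env.hold_point_z is the z of the grasp point in the tool frame, in mm); z points along the fingers, y is the direction in which the jaws open and shut (so a half turn about z gives the same grasp; the last joint's range is limited). The gripper opens to 85 mm and grips with 20 to 120 N. Pads are 22 mm wide; open, the fingers measure 114 mm over their backs; the gripper's body (76 mm by 85 mm) begins 54 mm behind the grasp point. The pads swing forward as they close: fully open they stand 13 mm farther back than shut.
Start: joints at [-1.44, 0.398, 0.045, 1.537, -0.019, 1.207, -0.051], TCP at [148.034, 632.953, 231.347] pointing down, gripper open.
Joint ranges: [-2.82, 2.82], [-0.49, 2.23], [-1.37, 1.46], [0, 2.46], [-1.36, 4.5], [0.23, 2], [-2.94, 2.94]. Speed limits (rad/s): [2.57, 2.57, 3.14, 3.14, 3.14, 3.14, 3.14].

## Interface

Orientations are given as [roll, pitch, yaw] about the fixed x, y, z axes, in that order (R = Rz(yaw) Ry(pitch) Rx(roll)).
In Python, from plant import env gives the robot as it stands.
- The arm moves only by the tool play_rows, never from a script. Its argument "targets" is a list of rows, each a list of 7 numbers: the shift along the tool's x, y, z in m, then the turn, a rotation vector about the tool's x, y, z in rad, then the gripper command: -1 is shut, 1 is fully open, values between are in proportion. A call has 1 to 12 rows; each row shifts and turns the commanded pose from where the row before left it, along the tool's axes as they then stand; what a row does not reach is not made up. A row lasts 1/8 s, in which the tool goes at most 62.5 mm and 10.7 degrees, less where a joint would pass 70% of its speed; a pose out of reach is approached as far as the arm can. A call is refused whole if a number of a shift passes 0.0625 or a number of a turn 0.188, either way. A call with a gripper value outside its range is refused whole. The fingers move at their own pace and stop on an object; "force" is the grip in N (left out, the last holds). Time passes only in rows, so rows that do not move let the fingers close. It gives the time, the measured TCP pose, the force and the opening at its end, in the units of the state.
- env.state(): the state, without advancing time (a new reading comes with each control period).
- env.get_image(name): name is "side" or "top" or "wrist"; returns (picture, depth): 400x640x3 uint8, red, green, blue; 400x640 float32, mm along the optical axis (not along the pixel's ray), 0 where there is no reading.
- env.camera_info(name): a dict with "fov_y" (degrees; the focal length in pixels is half the picture's height over the tangent of half this angle, whatever the lens; pixels are square), "cx", "cy" (the principal point, pixels), "rvec" (rotation vector, rad) and "tvec" (3), from world to camera coordinates, as OpenCV has them. Camera axes: x right, y down, z forward; pixel columns grow to the right and rows downward; lengths in mm; the calibration is good to about 2 mm. A picture is of the moment at which its call begins: read the wrist's pose just before it. camera_info takes no time and is no camera call; for the wrist camera it gives the pose at the moment of the call.
- env.finish_job(): hands the job in, once; it reports no verdict.
Trained networks look in the newest picture that a camera, given by its name, has taken for a name from the list of things; names that differ only in an ending like _2 or _b are one class to them, and where a whole thing is asked for, a point or a joint stands for the part that bears it (a point fixed in the world has none). Each returns a list of dicts, best first, with "score" (0 to 1); they miss things now and then, are a little off and sometimes report something else, mostly with a low value. They report only what shows in the picture. A call takes as long as a camera call.
- env.regions_of(camera, label): "region" (400x640 bool, what is visible of it) and "xy" ([column, row] in pixels, amid what is visible of it).
The state is a dict: "clock": time; "joint_positions": joint angles; "dq": joint speeds; "tau": joint torques, N m; "tcp_pos": TCP position; "eef_rot": TCP orientation; "ft_force": force on the tool from outside, world axes, zero at the start; "wrist_torque": the same for the moment, N m; "opening": opening from 0.0 (shut) to 1.0 (fully open).
Only numpy, scipy, OpenCV 4.12 (cv2) and the standard library are available. Lean on these libraries where they do the work, as an engineer would, in place of code of your own. Each camera call takes 0.05 s, during which the arm holds its last target. There are 200 camera calls.

## Working session

There is one attempt and no reset: what is moved stays moved. The work goes in short steps, Python scripts to look and compute and a tool call to move; the robot and the scene stay as the last step left them, time stands still between calls to the robot, and variables do not carry over. Pictures are saved under pics/ and viewed, about 8 in all and at most 12, crops included, and the job is handed in when it is done.

Besides the shell and the picture viewer there is one more tool, called after "Request:" by a JSON object that holds its "method" and its "body", one argument or row to a line. play_rows: Moves the arm, as the interface text tells. Its arguments: {"type":"object","properties":{"targets":{"type":"array"},"force":{"type":"number"}},"required":["targets"]}

```bash
ls; mkdir -p pics; python3 - <<'E'
from plant import env
import cv2,numpy as np
s=env.state(); print({k:np.round(v,3) for k,v in s.items()})
ims=[]
for n in("top","side"):
    im,d=env.get_image(n); np.savez(f'{n}0.npz',im=im,d=d); ims.append(im)
    print(n,env.camera_info(n))
cv2.imwrite('pics/a.png',cv2.resize(np.vstack(ims),(480,600))[:,:,::-1])
cv2.imwrite('pics/top.png',ims[0][:,:,::-1])
cv2.imwrite('pics/side.png',ims[1][:,:,::-1])
E
```

```text
pics
{'clock': np.float64(0.0), 'joint_positions': array([-1.44 ,  0.399,  0.045,  1.538, -0.019,  1.207, -0.051]), 'dq': array([ 0.001,  0.001,  0.002, -0.001,  0.   , -0.   , -0.001]), 'tau': array([ 0.0000e+00, -4.7514e+01,  1.3640e+00, -2.5422e+01,  1.1000e-02,
        1.0000e-02,  0.0000e+00]), 'tcp_pos': array([147.904, 632.296, 230.26 ]), 'eef_rot': array([-3.14 ,  0.   ,  2.912]), 'ft_force': array([-0.1  ,  0.375, -0.949]), 'wrist_torque': array([ 0.039, -0.004,  0.031]), 'opening': np.float64(1.003)}
top {'fov_y': 56.08102592761798, 'cx': 319.2966755825154, 'cy': 199.74171069876925, 'rvec': array([ 2.2393386 , -1.9704889 ,  0.20937605]), 'tvec': array([-258.76979635,  511.30954171,  774.71736458])}
side {'fov_y': 44.1489917547645, 'cx': 316.23025197047957, 'cy': 203.94937538726586, 'rvec': array([ 2.30796199, -0.10766466,  0.03761183]), 'tvec': array([-548.3660366 ,  -69.89889313, 1200.82939287])}
```

View pics/top.png

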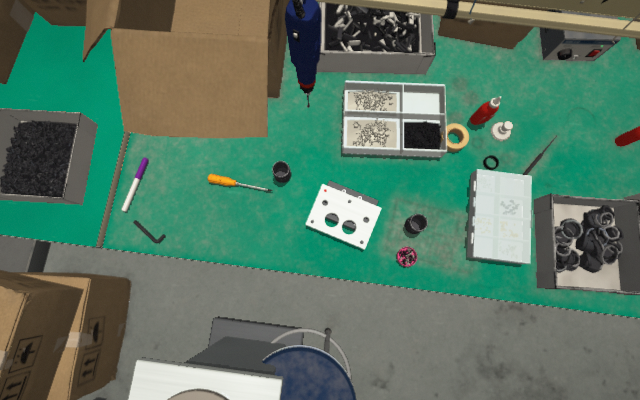

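View pics/side.png

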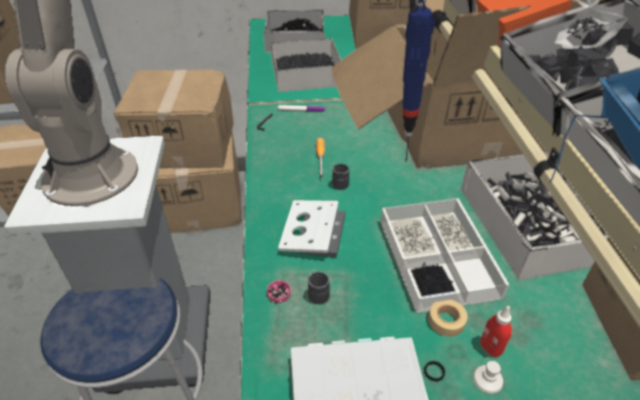

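The top view shows the plate at about (343,215), tilted, with the dark base showing beyond its far edge. The heads are at (282,172) and (416,224), the dish is at (406,257) and the driver is at (240,184). The side view shows the same layout, with the plate at about (310,227).

```bash
cat > h.py <<'E'
from plant import env
import cv2,numpy as np
def cam(n):
    c=env.camera_info(n); R=cv2.Rodrigues(c['rvec'])[0]; f=200/np.tan(np.radians(c['fov_y']/2))
    return R,np.array(c['tvec']),f,c['cx'],c['cy']
def cloud(d,C):
    R,t,f,cx,cy=C; v,u=np.mgrid[:400,:640]
    P=np.stack([(u-cx)*d/f,(v-cy)*d/f,d],-1)
    return (P-t)@R      # world
def atz(px,z,C):
    R,t,f,cx,cy=C; r=R.T@np.array([(px[0]-cx)/f,(px[1]-cy)/f,1]); o=-R.T@t
    return o+r*(z-o[2])/r[2]
def proj(p,C):
    R,t,f,cx,cy=C; q=np.atleast_2d(p)@R.T+t; return q[:,:2]/q[:,2:]*f+[cx,cy]
E
python3 - <<'E'
from h import *
for n in("top","side"):
    im,d=env.get_image(n); C=cam(n); W=cloud(d,C)
    for l in("plate","base","head_a","dish","driver"):
        for r in env.regions_of(n,l)[:3]:
            m=r['region']&(d>0)
            if m.sum()<5: continue
            p=W[m]; print(n,l,round(r['score'],2),np.round(r['xy']),m.sum(),'med',np.round(np.median(p,0)),'lo',np.round(np.percentile(p,2,0)),'hi',np.round(np.percentile(p,98,0)))
            if l=="plate" and r['score']>.5:
                A=np.c_[p[:,:2],np.ones(len(p))]; k,*_=np.linalg.lstsq(A,p[:,2],rcond=None); print('plane',k)
                print(cv2.boxPoints(cv2.minAreaRect(np.argwhere(r['region'])[:,::-1].astype(np.float32))))
E
```

```text
top plate 0.91 [345. 216.] 2493 med [ 520. -251.   31.] lo [ 460. -320.   21.] hi [ 570. -178.   38.]
plane [ 1.39660916e-01 -3.46004910e-02 -5.07400446e+01]
[[304.93604 224.24217]
 [322.5747  182.55083]
 [381.458   207.463  ]
 [363.81934 249.15434]]
top base 0.9 [349. 188.] 525 med [ 564. -258.   20.] lo [ 494. -318.    0.] hi [ 594. -204.   36.]
top head_a 0.93 [417. 228.] 384 med [ 521. -416.   22.] lo [ 500. -436.   -1.] hi [ 538. -394.   51.]
top head_a 0.86 [281. 171.] 337 med [603. -94.  25.] lo [ 581. -115.    1.] hi [619. -78.  52.]
top dish 0.8 [407. 257.] 321 med [ 445. -403.    9.] lo [ 425. -422.   -0.] hi [ 466. -382.   16.]
top driver 0.69 [223. 178.] 276 med [565.  38.  17.] lo [557. -63.  -0.] hi [578.  74.  22.]
side plate 0.66 [307. 223.] 2219 med [ 517. -256.   31.] lo [ 456. -324.   20.] hi [ 570. -177.   38.]
plane [ 1.37216398e-01 -3.36065543e-02 -4.88915355e+01]
[[278.75284 249.6849 ]
 [280.9736  198.60754]
 [337.3019  201.05661]
 [335.08115 252.13397]]
side base 0.6 [332. 237.] 574 med [ 562. -278.   20.] lo [ 498. -323.    1.] hi [ 588. -209.   25.]
side head_a 0.88 [339. 180.] 419 med [ 598. -106.   33.] lo [ 580. -115.    5.] hi [618. -74.  51.]
side head_a 0.88 [320. 288.] 635 med [ 518. -423.   31.] lo [ 499. -433.    4.] hi [ 536. -394.   50.]
side dish 0.69 [281. 292.] 380 med [ 444. -400.   10.] lo [ 425. -423.    1.] hi [ 462. -380.   16.]
side dish 0.22 [340. 178.] 431 med [ 598. -106.   33.] lo [ 579. -115.    3.] hi [618. -74.  51.]
side driver 0.61 [322. 147.] 112 med [565.  35.  18.] lo [557.   2.  12.] hi [576.  68.  21.]
```

Request:
{"method": "play_rows", "body": {
  "targets": [
    [-0.045,-0.0385,0,0,0,0,0],
    [-0.045,-0.0385,0,0,0,0,0],
    [-0.045,-0.0385,0,0,0,0,0],
    [-0.045,-0.0385,0,0,0,0,0],
    [-0.045,-0.0385,0,0,0,0,0],
    [-0.045,-0.0385,0,0,0,0,0],
    [-0.045,-0.0385,0,0,0,0,0],
    [-0.045,-0.0385,0,0,0,0,0]
  ]
}}

```text
clock: 1.7
tcp_pos: [429.5, 249.5, 231.8]
eef_rot: [3.14, 0.001, 2.912]
ft_force: [1.0, 0.6, 0.0]
opening: 0.503
```

```bash
python3 - <<'E'
from h import *
C1,C2=cam("top"),cam("side")
M=lambda C:np.diag([1,1,1])@np.array([[C[2],0,C[3]],[0,C[2],C[4]],[0,0,1]])@np.c_[C[0],C[1]]
X=cv2.triangulatePoints(M(C1),M(C2),np.array([[307.,100]]).T,np.array([[407.,157]]).T);print((X[:3]/X[3]).T)
s=env.state();print(s['clock'],s['tcp_pos'],s['eef_rot'],s['joint_positions'].round(2))
E
```

```text
[[ 740.44991948 -138.37082912  105.33659351]]
1.7 [429.49473363 249.54110372 231.78458461] [3.14026200e+00 6.98288160e-04 2.91207197e+00] [-0.9   0.12  0.32  1.9  -0.04  1.12  0.77]
```

Request:
{"method": "play_rows", "body": {
  "targets": [
    [-0.018,-0.057,0,0,0,0,0],
    [-0.018,-0.057,0,0,0,0,0],
    [-0.018,-0.057,0,0,0,0,0],
    [-0.018,-0.057,0,0,0,0,0],
    [-0.018,-0.057,0,0,0,0,0],
    [-0.018,-0.057,0,0,0,0,0],
    [-0.018,-0.057,0,0,0,0,0],
    [-0.018,-0.057,0,0,0,0,0]
  ]
}}

```text
clock: 2.7
tcp_pos: [465.1, -227.4, 231.7]
eef_rot: [3.141, 0.002, 2.913]
ft_force: [1.1, 1.7, -0.0]
opening: 0.499
```

```bash
python3 - <<'E'
from h import *
s=env.state();print(s['clock'],s['tcp_pos'],s['eef_rot'],s['joint_positions'].round(2))
C=cam("wrist");im,d=env.get_image("wrist");np.savez('w1.npz',im=im,d=d)
cv2.imwrite('pics/w1.png',im[:,:,::-1]);print(C,(d>0).mean())
W=cloud(d,C)
for l in("plate","base","pin_left","hole_left","head_a","dish"):
    for r in env.regions_of("wrist",l)[:4]:
        m=r['region']&(d>0); p=W[m]
        if m.sum()<5: continue
        print(l,round(r['score'],2),np.round(r['xy']),m.sum(),np.round(np.median(p,0),1),np.round(np.percentile(p,2,0)),np.round(np.percentile(p,98,0)))
E
```

```text
2.7 [ 465.10433656 -227.36880176  231.74922006] [3.14075040e+00 1.54924456e-03 2.91265907e+00] [-0.29  0.21  0.76  1.86 -0.16  1.13  1.88]
(array([[ 0.22645702,  0.97402066,  0.00099036],
       [ 0.93797   , -0.21834919,  0.2693249 ],
       [ 0.26254426, -0.06006159, -0.96304886]]), array([ 115.53088116, -520.82156034,  245.99295888]), np.float64(318.19071584278), 324.16886452391077, 203.28610003560684) 0.99590234375
plate 0.88 [315. 224.] 8873 [ 512.3 -244.7   32.8] [ 456. -314.   26.] [ 565. -175.   40.]
base 0.88 [324. 215.] 1317 [ 513.  -251.9   22.6] [ 489. -301.   11.] [ 588. -200.   24.]
pin_left 0.94 [326. 216.] 1278 [ 513.  -249.2   22.6] [ 489. -301.   12.] [ 589. -202.   24.]
pin_left 0.25 [320. 224.] 8913 [ 511.9 -245.3   32.8] [ 455. -315.   26.] [ 565. -174.   40.]
hole_left 0.92 [319. 222.] 8814 [ 512.5 -245.    32.9] [ 456. -314.   26.] [ 565. -174.   40.]
head_a 0.91 [460. 261.] 1664 [596.2 -93.   34.4] [ 577. -113.    4.] [616. -76.  54.]
head_a 0.61 [180. 258.] 1693 [ 516.4 -409.9   34. ] [ 496. -429.    4.] [ 534. -391.   53.]
dish 0.85 [176. 189.] 1218 [ 442.2 -401.3   12.5] [ 422. -420.    5.] [ 462. -379.   19.]
```

View pics/w1.png

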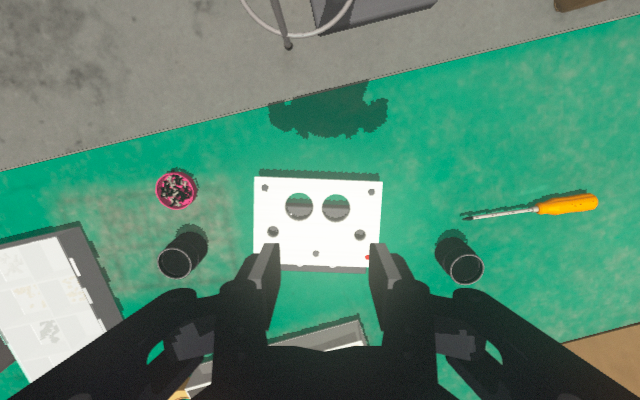

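The wrist view shows the plate spanning about (254..382, 178..268), with its red dot at (367,257), and the fingers hide the far end. I'll move 100 mm along +x with the jaws shut to see the base's far edge.

Request:
{"method": "play_rows", "body": {
  "targets": [
    [-0.05,0,0,0,0,0,-1],
    [-0.05,0,0,0,0,0,-1],
    [0,0,0,0,0,0,-1],
    [0,0,0,0,0,0,-1]
  ]
}}

```text
clock: 3.55
tcp_pos: [561.7, -247.3, 230.9]
eef_rot: [3.141, -0.002, 2.913]
ft_force: [-0.3, -0.2, -0.4]
opening: 0.0
```

```bash
python3 - <<'E'
from h import *
s=env.state();print(s['clock'],s['tcp_pos'],s['eef_rot'],s['joint_positions'].round(2))
C=cam("wrist");im,d=env.get_image("wrist")
W=cloud(d,C); np.savez('w2.npz',im=im,d=d,W=W)
import pickle; pickle.dump(C,open('C2.pkl','wb'))
for l in("plate","base"):
    for r in env.regions_of("wrist",l)[:2]:
        m=r['region']&(d>0); p=W[m]; np.save(f'm_{l}.npy',m)if r['score']>.5 else 0
        print(l,round(r['score'],2),np.round(r['xy']),m.sum(),np.round(np.median(p,0),1),np.round(np.percentile(p,2,0)),np.round(np.percentile(p,98,0)))
        if l=='plate':
            A=np.c_[p[:,:2],np.ones(len(p))]; print('plane',np.linalg.lstsq(A,p[:,2],rcond=None)[0])
cv2.imwrite('pics/w2.png',cv2.resize(im[0:300,160:560],(800,600),interpolation=cv2.INTER_CUBIC)[:,:,::-1])
E
```

```text
3.55 [ 561.66650878 -247.32196449  230.89025961] [ 3.14118156e+00 -1.54737156e-03  2.91345955e+00] [-0.19  0.42  0.73  1.64 -0.29  1.2   1.94]
plate 0.86 [314. 138.] 11669 [ 515.5 -246.6   33.3] [ 456. -318.   25.] [ 568. -175.   40.]
plane [ 1.32584271e-01 -3.47514231e-02 -4.37657111e+01]
```

View pics/w2.png

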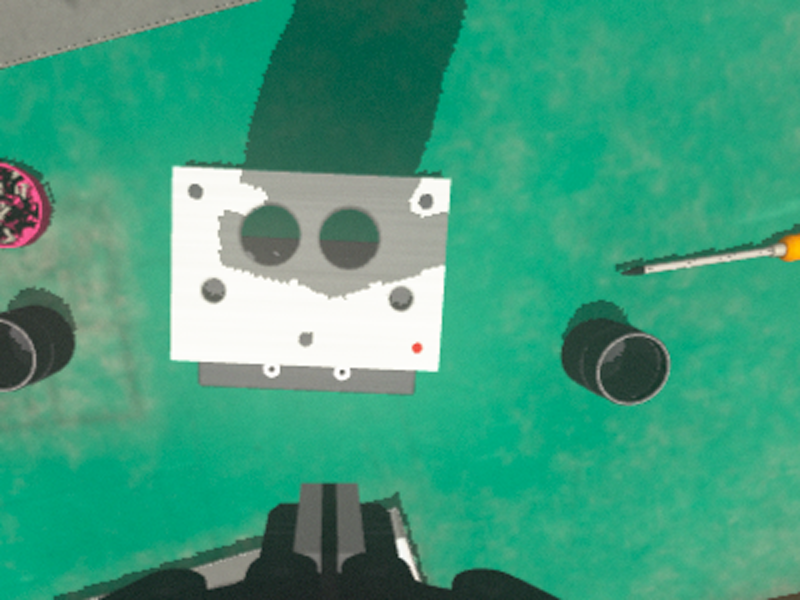

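The crop shows base far corners at about (200,386) and (413,393), and the base's near edge through the nests at about (272,236) and (350,240). The locating holes are at (213,290) and (401,298), and the plate corners are (172,167), (450,179), (438,371) and (171,361).

```bash
python3 - <<'E'
from h import *; import pickle
C=pickle.load(open('C2.pkl','rb')); W=np.load('w2.npz')['W']
f=lambda p:np.array([p[0]/2+160-.25,p[1]/2-.25])
fl,fr=[atz(f(p),20,C) for p in((200,386),(413.5,393.5))]
n1,n2=[atz(f(p),20,C) for p in((272,236),(350,240))]
print('far',fl,fr,np.linalg.norm(fl-fr),'near',n1,n2)
v=fr-fl; yaw=np.arctan2(-v[0],v[1]); print('base yaw',yaw)
ex=np.array([np.cos(yaw),np.sin(yaw)]);ey=np.array([-ex[1],ex[0]])
o=(fl+fr)[:2]/2-42*ex; print('base o',o,'near x_b',[(n[:2]-o)@ex for n in(n1,n2)])
k=np.array([.1326,-.03475,-43.77])
def onplate(p):
    R,t,ff,cx,cy=C; q=f(p); r=R.T@np.array([(q[0]-cx)/ff,(q[1]-cy)/ff,1]); c=-R.T@t
    s=(k[0]*c[0]+k[1]*c[1]+k[2]-c[2])/(r[2]-k[0]*r[0]-k[1]*r[1]); return c+s*r
T=dict(BR=(172,167),BL=(450,179),FL=(438,371),FR=(171,361),hr=(213,290),hl=(401,298),dot=(417,348))
P={}
for n,p in T.items():
    w=onplate(p); P[n]=w; print(n,w.round(1),'base frame',((w[:2]-o)@ex).round(1),((w[:2]-o)@ey).round(1))
for a,b in(('BR','BL'),('FR','FL'),('hr','hl')):
    v=P[b]-P[a]; print(a,b,np.linalg.norm(v).round(1),'yaw rel',np.arctan2(-v[0],v[1])-yaw)
print('centre',sum(P[n] for n in('BR','BL','FL','FR'))/4, 'base axes',ex,ey)
E
```

```text
far [ 561.74764643 -322.96827277   20.        ] [ 593.88180717 -204.07155205   20.        ] 123.16263428196419 near [ 490.30417609 -261.83402445   20.        ] [ 501.86830924 -221.19040568   20.        ]
base yaw -0.2639630331310002
base o [ 537.26945673 -252.56176135] near x_b [np.float64(-42.91936018070931), np.float64(-42.360027142007866)]
BR [ 445.3 -303.2   25.8] base frame -75.6 -72.9
BL [ 483.5 -164.1   26. ] base frame -75.0 71.4
FL [ 579.1 -190.3   39.6] base frame 24.1 71.0
FR [ 541.3 -329.3   39.4] base frame 23.9 -73.1
hr [ 510.2 -298.    34.2] base frame -14.2 -50.9
hl [ 536.9 -201.6   34.4] base frame -13.7 49.1
dot [ 564.5 -198.8   38. ] base frame 12.3 59.0
BR BL 144.3 yaw rel -0.0044174007566169515
FR FL 144.1 yaw rel -0.001711275685372604
hr hl 100.0 yaw rel -0.005641678816668827
centre [ 512.29205714 -246.7166815    32.73333146] base axes [ 0.96536357 -0.26090836] [0.26090836 0.96536357]
```

The base is at (537.3, -252.6) with yaw -0.264. In its frame the plate sits at x≈-25.5, y≈-0.9, with almost no turn. So I need a straight two-finger push of about 25 mm on the -x edge, with the jaws fully open.

Request:
{"method": "play_rows", "body": {
  "targets": [
    [0,0,0,0,0,0.035,1],
    [0.061,-0.006,0,0,0,0,1],
    [0.061,-0.006,0,0,0,0,1],
    [0,0,0.045,0,0,0,1],
    [0,0,0.045,0,0,0,1],
    [0,0,0.045,0,0,0,1],
    [0,0,0.045,0,0,0,1],
    [0,0,0.01,0,0,0,1],
    [0,0,0,0,0,0,1]
  ]
}}

```text
clock: 4.82
tcp_pos: [441.5, -228.5, 41.8]
eef_rot: [-3.142, 0.0, 2.876]
ft_force: [1.1, -1.2, 0.9]
opening: 1.001
```

```bash
cat >> h.py <<'E'
ex=np.array([.96536,-.26091]);ey=np.array([.26091,.96536]);o=np.array([537.3,-252.6])
def tb():
    s=env.state();p=s['tcp_pos']; print('t',round(s['clock'],2),'tcp in base frame',((p[:2]-o)@ex).round(1),((p[:2]-o)@ey).round(1),'z',p[2].round(1),'yaw',s['eef_rot'].round(3),'F',s['ft_force'].round(1),'open',s['opening'])
E
python3 - <<'E'
from h import *
tb()
C=cam("wrist");im,d=env.get_image("wrist")
cv2.imwrite('pics/w3.png',im[:,:,::-1])
# lowest finger points seen by side cam
E
```

```text
t 4.83 tcp in base frame -98.8 -1.7 z 41.8 yaw [-3.142  0.     2.876] F [ 1.1 -1.2  0.9] open 1.0012300447000868
```

View pics/w3.png

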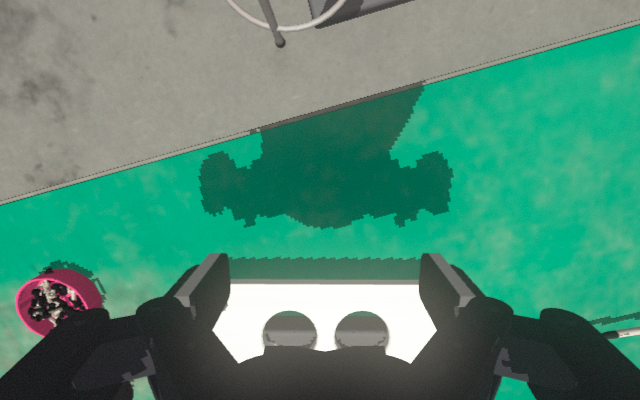

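The view shows both open fingertips straddling the plate's -x edge (row ~282), at columns ~225 and ~430 and just short of it. I'll back off a little, go down, then push.

Request:
{"method": "play_rows", "body": {
  "targets": [
    [0.006,0,0.01,0,0,0,1],
    [0,0.001,0.014,0,0,0,1],
    [0,0,0.012,0,0,0,1],
    [0,0,0.008,0,0,0,1],
    [0,0,0,0,0,0,1]
  ]
}}

```text
clock: 5.5
tcp_pos: [435.2, -225.5, -3.5]
eef_rot: [3.142, -0.002, 2.877]
ft_force: [-0.1, 0.0, 0.5]
opening: 0.997
```

```bash
python3 - <<'E'
from h import *
tb()
im,d=env.get_image("side")
cv2.imwrite('pics/s3.png',cv2.resize(im[150:280,240:410],(784,600),interpolation=cv2.INTER_CUBIC)[:,:,::-1])
E
```

```text
t 5.5 tcp in base frame -105.6 -0.5 z -3.5 yaw [ 3.142e+00 -2.000e-03  2.877e+00] F [-0.1  0.   0.5] open 0.997087069710989
```

View pics/s3.png

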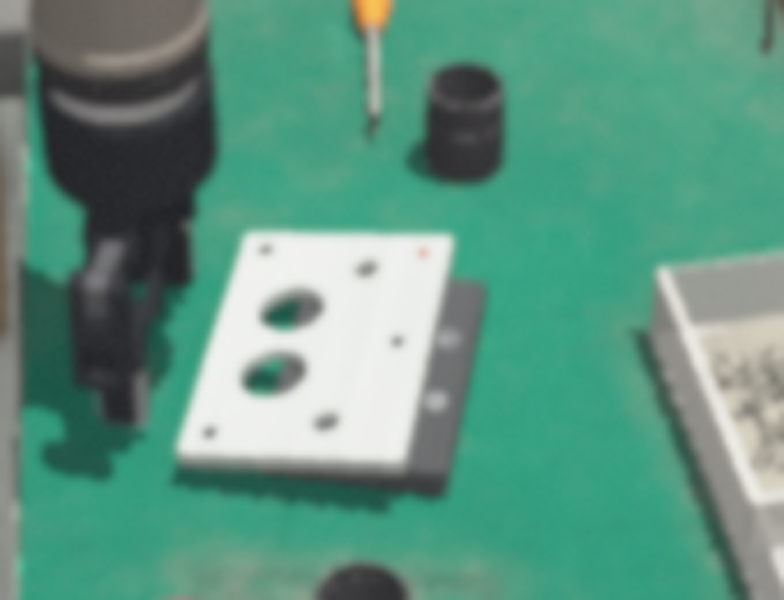

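The fingers stand low and clear behind the plate's near edge, at about (120,400) in the crop. I'll push most of the way now.

Request:
{"method": "play_rows", "body": {
  "targets": [
    [-0.01,0,0,0,0,0,1],
    [-0.008,0,0,0,0,0,1],
    [-0.004,0,0,0,0,0,1],
    [-0.004,0,0,0,0,0,1],
    [-0.004,0,0,0,0,0,1],
    [-0.004,0,0,0,0,0,1],
    [-0.003,0,0,0,0,0,1],
    [0,0,0,0,0,0,1]
  ]
}}

```text
clock: 6.55
tcp_pos: [472.4, -235.6, -2.6]
eef_rot: [-3.141, 0.002, 2.877]
ft_force: [-0.2, -0.3, 0.1]
opening: 0.999
```

```bash
cat >> h.py <<'E'
def plate(n,tag=None):
    C=cam(n);im,d=env.get_image(n);W=cloud(d,C)
    if tag: cv2.imwrite(f'pics/{tag}.png',im[:,:,::-1])
    for r in env.regions_of(n,"plate")[:1]:
        m=cv2.erode((r['region']&(d>0)).astype(np.uint8),np.ones((3,3)))>0
        p=W[m];A=np.c_[p[:,:2],np.ones(len(p))];q=p;
        for _ in range(3):
            k=np.linalg.lstsq(A,q[:,2],rcond=None)[0];e=np.abs(A@k-q[:,2]);g=e<3*np.median(e)+.3;A,q=A[g],q[g]
        b=np.c_[(W[r['region']][:,:2]-o)@ex,(W[r['region']][:,:2]-o)@ey].astype(np.float32)
        (c,wh,a)=cv2.minAreaRect(b); zc=k@[*o,1]
        print(n,round(r['score'],2),'tilt x,y',(k[:2]@ex).round(3),(k[:2]@ey).round(3),'z top at base centre',zc.round(1),'rect c',np.round(c,1),np.round(wh,1),round(a,1),'bounds',np.percentile(b,[1,99],axis=0).round(1).tolist())
    return im,d,C,W
E
python3 - <<'E'
from h import *
tb()
plate("side","s4"); plate("top","t4")
E
```

```text
t 6.55 tcp in base frame -67.1 -0.5 z -2.6 yaw [-3.141e+00  2.000e-03  2.877e+00] F [-0.2 -0.3  0.1] open 0.9985915059976661
side 0.7 tilt x,y 0.129 0.002 z top at base centre 33.5 rect c [  26.3 -309.9] [110.4 836.8] 5.7 bounds [[-53.9, -73.5], [44.0, 70.1]]
```

Request:
{"method": "play_rows", "body": {
  "targets": [
    [-0.0015,0,0,0,0,0,1],
    [-0.0015,0,0,0,0,0,1],
    [-0.001,0,0,0,0,0,1],
    [0,0,0,0,0,0,1]
  ]
}}

```text
clock: 7.25
tcp_pos: [475.6, -236.4, -2.7]
eef_rot: [3.142, 0.0, 2.877]
ft_force: [-2.2, 0.5, 1.2]
opening: 1.002
```

```bash
python3 - <<'E'
from h import *
tb()
plate("side","s5"); plate("top","t5")
E
```

```text
t 7.25 tcp in base frame -63.8 -0.5 z -2.7 yaw [3.142 0.    2.877] F [-2.2  0.5  1.2] open 1.0017092332094895
side 0.68 tilt x,y 0.114 0.004 z top at base centre 32.8 rect c [  28.9 -321.9] [110.1 811.9] 5.5 bounds [[-50.7, -73.5], [46.8, 70.0]]
top 0.51 tilt x,y 0.0 0.0 z top at base centre 0.0 rect c [ 42.8 -65.4] [2.1 4.8] 26.6 bounds [[41.0, -67.9], [43.9, -62.8]]
  return _methods._mean(a, axis=axis, dtype=dtype,
  ret = ret.dtype.type(ret / rcount)
```

Request:
{"method": "play_rows", "body": {
  "targets": [
    [-0.001,0,0,0,0,0,1],
    [-0.001,0,0,0,0,0,1],
    [0,0,0,0,0,0,1],
    [0,0,0,0,0,0,1]
  ]
}}

```text
clock: 7.95
tcp_pos: [477.5, -236.9, -2.7]
eef_rot: [3.142, 0.0, 2.877]
ft_force: [0.8, 0.1, -0.7]
opening: 1.001
```

```bash
python3 - <<'E'
from h import *
tb()
plate("side","s6")
E
```

```text
t 7.95 tcp in base frame -61.9 -0.5 z -2.7 yaw [3.142 0.    2.877] F [ 0.8  0.1 -0.7] open 1.0009470469978596
side 0.78 tilt x,y -0.001 0.001 z top at base centre 28.3 rect c [  31.2 -324.1] [110.5 806.5] 5.2 bounds [[-47.1, -73.3], [50.5, 70.3]]
```

The plate has dropped: it is flat, with its top at z≈28. I'll back off, lift, and check from above.

Request:
{"method": "play_rows", "body": {
  "targets": [
    [0.006,0,0,0,0,0,1],
    [0.02,0,0,0,0,0,1],
    [0.015,0,-0.01,0,0,0,1],
    [0,0,-0.05,0,0,0,1],
    [0,0,-0.06,0,0,0,1],
    [-0.05,0,-0.06,0,0,0,1],
    [-0.05,0,-0.05,0,0,0,-1],
    [-0.03,0,0,0,0,0,-1],
    [0,0,0,0,0,0,-1],
    [0,0,0,0,0,0,-1]
  ]
}}

```text
clock: 9.3
tcp_pos: [546.4, -256.0, 209.2]
eef_rot: [3.141, -0.002, 2.876]
ft_force: [0.9, -0.0, -0.3]
opening: 0.14
```

```bash
python3 - <<'E'
from h import *
tb()
plate("side");plate("top")
im,d,C,W=plate("wrist")
u,v=proj(np.array([*o,28]),C)[0].astype(int); print(u,v)
u0,v0=max(0,u-100),max(0,v-75)
print(u0,v0); cv2.imwrite('pics/w7.png',cv2.resize(im[v0:v0+150,u0:u0+200],(800,600),interpolation=cv2.INTER_CUBIC)[:,:,::-1])
for l in("head_a","dish","driver"):
    im,d=env.get_image("top");W=cloud(d,cam("top"))
    for r in env.regions_of("top",l)[:2]:
        p=W[r['region']&(d>0)];print(l,round(r['score'],2),np.median(p,0).round())
E
```

```text
t 9.3 tcp in base frame 9.7 -0.9 z 209.2 yaw [ 3.141e+00 -2.000e-03  2.876e+00] F [ 0.9 -0.  -0.3] open 0.13975585790335945
top 0.93 tilt x,y 0.003 0.001 z top at base centre 28.2 rect c [-50.3  -9.6] [105.5 228.2] 66.1 bounds [[-46.7, -71.7], [50.6, 38.4]]
wrist 0.92 tilt x,y -0.0 0.0 z top at base centre 30.9 rect c [ 0.3 -0.2] [157.3 118.2] 89.3 bounds [[-50.2, -70.4], [47.7, 70.8]]
324 173
224 98
head_a 0.9 [ 521. -416.   25.]
dish 0.81 [ 444. -403.    8.]
driver 0.47 [ 533. -282.   28.]
```

View pics/w7.png

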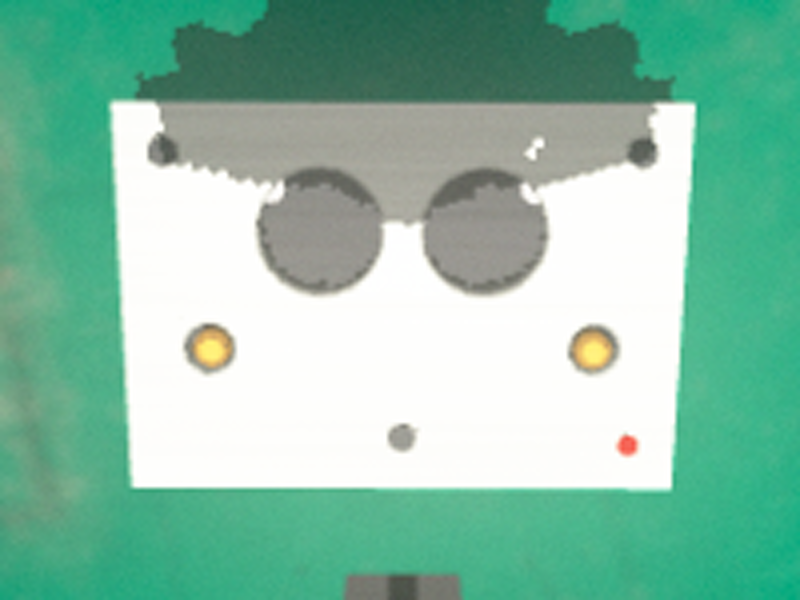

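Both brass pins show through their holes, at (210,348) and (593,350), and the plate lies flat. I'll hand in.

```bash
python3 -c "
from plant import env
print(env.finish_job(), env.state()['clock'])"
```

```text
the job is handed in; nothing more can be done
the job is handed in; nothing more can be done
```

The plate is seated flat on the base with both pins through their holes, and I handed the job in about 9.5 s into the 64 s limit. I opened the jaws fully and pushed both fingertips against the plate's -x edge, about 25 mm along the base's +x. The plate dropped over the pins, and I then backed off and lifted clear.

**Last checks:**
- **Plate:** tilt was at most about 0.003 rad in the top and wrist views. Its top stood at about 28 mm in the top view, where seated is 28 mm. The wrist depth read 30.9 mm; that camera also read about 2 mm high earlier.
- **Holes:** the close-up shows both pins sitting inside their holes. I did not measure the hole-to-pin distances separately.
- **Force:** about 1 N on the tool when I handed in, with the gripper well above the plate.
- **Neighbours:** head_b and the dish had not moved beyond 1 mm in the top view.
- **Failed or unconfirmed:** head_a and the driver could not be checked at the end. In the last top picture head_a was not found, and the weak "driver" detection (score 0.47) landed on the plate. The arm never came near either one. The last side-view plate detection also returned nothing; an earlier one, just after the drop, had read flat at 28.3 mm.

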